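Fit the second locating pin of a test fixture

ROBOT

A 7-joint arm with a two-finger parallel gripper is mounted at the origin on a cart in front of the work surface, level with it; the furniture and walls round the work are solid. World frame = base frame: x ahead of the robot, y to its left, z up, the work surface at z = 0. Lengths are in m, angles in degrees, forces in N, time in s.
With the tool pointing down it reaches from about 0.35 to 0.775 m from the base axis. Payload 3.1 kg.
Tool frame: the origin (TCP) lies on the centre line of the jaws, within the pads' length; the fingertips stand 17 mm ahead of it and the grasp point (between the pads) lies 2 mm behind it (robot.tip_reach is the distance from the TCP to the fingertips, in m); z points along the fingers, y is the direction in which the jaws open and shut (so a half turn about z gives the same grasp; the last joint's range is limited). The gripper opens to 85 mm and grips with 20 to 120 N. Pads are 22 mm wide; open, the fingers measure 114 mm over their backs; the gripper's body (76 mm by 85 mm) begins 54 mm behind the grasp point. The pads swing forward as they close: fully open they stand 13 mm farther back than shut.
Start: joints at [-67.019, 17.813, 0.802, 86.603, -0.252, 75.585, -1.558], TCP at [0.236, 0.497, 0.212] pointing down, gripper open.
Joint ranges: [-154.91, 154.91], [-16.99, 109.72], [-72.82, 74.43], [7.12, 147.25], [-82.49, 262.49], [11.32, 116.49], [-174.64, 174.64]. Speed limits (degrees/s): [159.86, 159.86, 180, 180, 180, 180, 180].

INTERFACE

Orientations are given as [roll, pitch, yaw] about the fixed x, y, z axes, in that order (R = Rz(yaw) Ry(pitch) Rx(roll)).
In Python, from station import robot, fingers, vision, workorder, recognise gives the robot as it stands. Calls block until the motion is done:
- robot.move_to(position, orientation): joint-space move of the TCP to a pose.
- robot.line_to(position, orientation=None, velocity=0.15, f_stop=None): straight line of the TCP; orientation=None keeps the orientation; velocity is the mean speed in m/s. With f_stop (N) it stops when the force on the tool has changed by that much, and returns True; else False.
- robot.move_j(angles): joint-space move.
- fingers.gripper_to(opening, force=None): opening from 0.0 (shut) to 1.0 (fully open); force is the grip in N (None keeps the last); returns when the fingers have stopped.
- robot.pause(seconds).
- robot.inverse_kinematics(position, orientation): joint angles nearest the present ones, or None.
- vision.grab_frame(name): name is "scene" or "top" or "wrist"; returns the picture (384x512x3 uint8, red, green, blue); there is no depth.
- vision.calibration(name): a dict with "mtx" (3x3 intrinsics, pixels), "extrinsics" (4x4, takes a point from world to camera coordinates); the wrist camera has in their place "T_tool_cam" (4x4, takes a point from camera to tool coordinates, whose origin is the TCP and whose axes are the flange's). Camera axes: x right, y up, looking along -z (the intrinsics and any distortion apply to the point x, -y, -z); pixel columns grow to the right and rows downward; lengths in m; the calibration is good to about 2 mm. A picture is of the moment at which its call begins: read the wrist's pose just before it. calibration takes no time and is no camera call.
A pose or a line that the arm cannot do raises robot.PlanningError and nothing moves.
- workorder.close_job(): hands the job in, once; it reports no verdict.
Trained networks look in the newest picture that a camera, given by its name, has taken for a name from the list of things; names that differ only in an ending like _2 or _b are one class to them, and where a whole thing is asked for, a point or a joint stands for the part that bears it (a point fixed in the world has none). Each returns a list of dicts, best first, with "p" (0 to 1); they miss things now and then, are a little off and sometimes report something else, mostly with a low value. They report only what shows in the picture. A call takes as long as a camera call. They do not tell look-alikes from the thing itself.
- recognise(label, camera): "rect" ([centre column, centre row, width, height] in pixels, round what is visible of it).
Readings, each from a call of its own:
- robot.current_time_s(): time.
- robot.current_joint_positions(): joint angles.
- robot.current_dq(): joint speeds.
- robot.current_joint_torque(): joint torques, N m.
- robot.current_tool_pos(): TCP position.
- robot.current_eef_rot(): TCP orientation.
- robot.current_contact_force(): force on the tool from outside, world axes, zero at the start.
- robot.current_torque(): the same for the moment, N m.
- robot.current_finger_gap(): opening from 0.0 (shut) to 1.0 (fully open).
Only numpy, scipy, OpenCV 4.12 (cv2) and the standard library are available. Lean on these libraries where they do the work, as an engineer would, in place of code of your own. Each camera call takes 0.05 s, during which the arm holds its last target.

TASK

The fixture plate still lacks its second locating pin: take the loose pin from the black stand, find the blind hole in the top of the empty bush, and press the pin straight in until its flange lies flush on the bush, then let go. The bush sits a few millimetres off the middle of its ring, so feel for the hole lightly and never load the fixture through the pin with more than 25 N; leave everything else where it is.

Things in the scene. Friction and masses are not known exactly. Their poses are not given: they have to be found in the camera images.
- pin: Loose steel pin, 61 mm long, 60 g, upright in the stand. Origin: centre of its foot; +z up the pin. Upward: round shank 12 mm across, 22 mm long, foot edge broken 0.8 mm; flange 20 mm across, 22 to 25 mm above the origin; dark round handle 16 mm across, 25 to 61 mm above the origin, to grip from above. A like pin, fixed, is already in the plate.
- stand: Black block, 44 (x) x 76 (y) x 30 mm high, fixed; origin at the centre of its underside, z up. Two vertical holes 14 mm across at y = +18 and -18 mm; the loose pin stands in the +y one, flange on the block's top, foot 8 mm above the worktop; the other is empty.
- plate: Fixed aluminium plate, 124 (x) x 76 (y) x 12 mm; origin at the centre of its underside, z up. Two steel bushes on it, 36 mm across, flat tops 42 mm above the worktop, each inside a low dark ring (54 mm across, 8 mm high): at x = -30 mm with a fixed, seated pin (top 81 mm above the worktop); at x = +30 mm with an empty hole.
- nest (a point): Centre of the empty bush's ring, at bush-top height, z up. The bush was clamped there by hand: its real hole is 2.5 to 4.5 mm off this point in an unknown level direction, and stays put. Blind hole in the middle of the bush, 13 mm across, sharp edge. A dust plug 6 mm below the mouth goes down before the pin against about 6 N and stays; the pin is home when its flange meets the bush.
- timer: small square white timer, 62x62x19 mm, bystander; origin at the centre of its underside
- terminal_block: small white four-way terminal block, 18x52x20 mm, bystander; origin at the centre of its underside
- fuse_tin: small tin with a green lid, 40x56x22 mm, bystander; origin at the centre of its underside
- caliper: slide caliper lying flat, 59x165x10 mm, bystander; origin at the centre of its underside
- cutters: side cutters lying flat, 55x136x12 mm, bystander; origin at the centre of its underside
- vial_a: upright clear screw-cap vial with black cap, 30x30x50 mm, bystander; origin at the centre of its underside
Things that resemble listed ones, but are neither listed nor needed, are in the scene too. Leave any yellow look-alike of the pin alone.

How it is judged:
By the outcome, as a careful person would: the job done as asked, in the order asked, and still so for the second after the job is handed in, with the robot touching nothing.
It also fails if it takes over 58 s, if anything falls off the work surface, if the arm or the gripper's body presses on something with over 40 N, if the wrist force passes 120 N, or if a joint passes its speed limit or range.

## Working session

There is one attempt and no reset: what is moved stays moved. The work goes in short steps, each a Python script; the robot and the scene stay as the last script left them, time stands still between calls to the robot, and variables do not carry over. Pictures are saved under pics/ and viewed, and the job is handed in when it is done.

```bash
ls; mkdir -p pics; cat > h.py <<'E'
import numpy as np, cv2
from station import robot, fingers, vision, workorder, recognise
def save(n,im,box=None,s=1):
    if box: im=im[box[1]:box[3],box[0]:box[2]]
    im=cv2.resize(im,None,fx=s,fy=s,interpolation=cv2.INTER_CUBIC)
    cv2.imwrite('pics/'+n,im[...,::-1])
def proj(cal,P,E=None):
    E=cal['extrinsics'] if E is None else E
    E=np.array(E); c=E[:3,:3]@np.array(P)+E[:3,3]
    K=np.array(cal['mtx']); v=K@np.array([c[0],-c[1],-c[2]])
    return v[:2]/v[2]
def ray(cal,u,z,E=None):
    E=np.array(cal['extrinsics'] if E is None else E); K=np.array(cal['mtx'])
    d=np.linalg.solve(K,[u[0],u[1],1]); d=np.array([d[0],-d[1],-d[2]])
    R=E[:3,:3]; o=-R.T@E[:3,3]; d=R.T@d
    return o+d*(z-o[2])/d[2]
E
python3 - <<'E'
from h import *
for n in('scene','top'):
    im=vision.grab_frame(n); save(n+'1.png',im,s=1.5); c=vision.calibration(n); print(n,c)
    for l in('pin','stand','plate','nest'):
        print(l,[(np.round(r['rect']),round(r['p'],2)) for r in recognise(l,n)])
print(vision.calibration('wrist')); print(robot.current_time_s(),robot.current_eef_rot())
E
```

```text
pics
scene {'mtx': array([[364.72362581,   0.        , 257.92828239],
       [  0.        , 364.72362581, 191.13801802],
       [  0.        ,   0.        ,   1.        ]]), 'extrinsics': array([[-0.77629842, -0.63035136, -0.00423402,  0.35224632],
       [ 0.26655697, -0.33434556,  0.90396926, -0.17266469],
       [-0.57123388,  0.70062131,  0.42757648, -0.75713163],
       [ 0.        ,  0.        ,  0.        ,  1.        ]])}
pin [(array([210., 217.,   9.,  19.]), 0.63), (array([212., 241.,  10.,  22.]), 0.52)]
stand [(array([215., 226.,  32.,  30.]), 0.78)]
plate [(array([301., 179.,  45.,  30.]), 0.71)]
nest [(array([300., 180.,  43.,  30.]), 0.87)]
top {'mtx': array([[396.20836098,   0.        , 258.45682827],
       [  0.        , 396.20836098, 192.85543943],
       [  0.        ,   0.        ,   1.        ]]), 'extrinsics': array([[ 8.62332614e-03, -9.99962752e-01,  3.63459237e-04,
        -8.58175357e-03],
       [ 9.84619012e-01,  8.55443519e-03,  1.74505652e-01,
        -4.78317939e-01],
       [-1.74502261e-01, -1.14695027e-03,  9.84656105e-01,
        -1.29944858e+00],

[... 189 characters left out ...]
array([317., 204.,  35.,  45.]), 0.96), (array([159., 197.,  13.,  44.]), 0.52)]
nest [(array([315., 202.,  25.,  41.]), 0.91)]
{'mtx': array([[268.64469343,   0.        , 251.32914765],
       [  0.        , 268.64469343, 188.82194498],
       [  0.        ,   0.        ,   1.        ]]), 'T_tool_cam': array([[-1.03429118e-03,  9.44879264e-01,  3.27417329e-01,
         8.27803386e-02],
       [ 9.99997632e-01,  1.60425213e-03, -1.47070971e-03,
        -8.58300216e-04],
       [-1.91490305e-03,  3.27415032e-01, -9.44878685e-01,
        -1.60692043e-01],
       [ 0.00000000e+00,  0.00000000e+00,  0.00000000e+00,
         1.00000000e+00]])}
0.5 [-1.79996846e+02  6.25137272e-04  1.54635612e+02]
```

View pics/scene1.png

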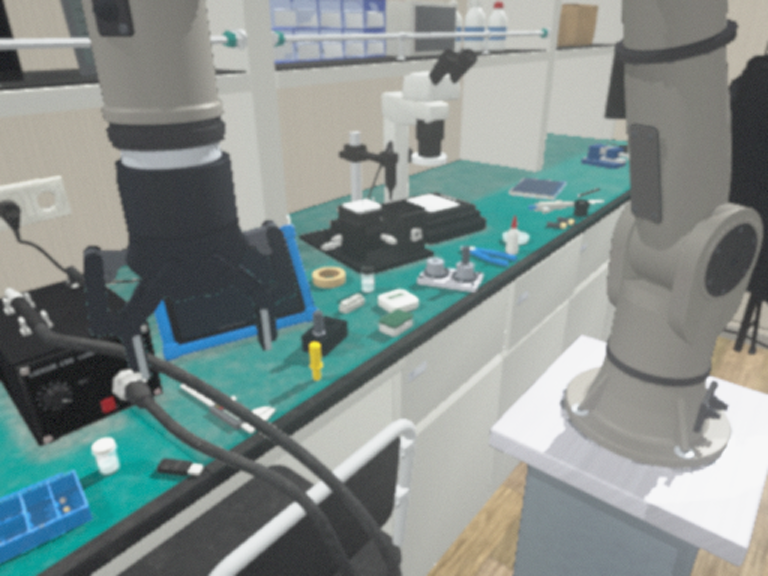

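View pics/top1.png

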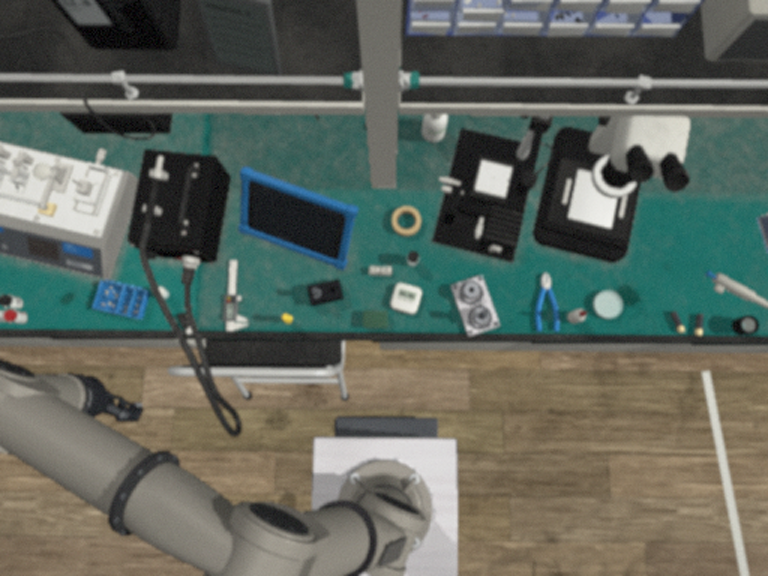

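```bash
python3 - <<'E'
from h import *
t=vision.grab_frame('top'); s=vision.grab_frame('scene')
a=cv2.resize(t[165:245,180:260],None,fx=5,fy=5,interpolation=cv2.INTER_CUBIC)
b=cv2.resize(t[165:245,280:360],None,fx=5,fy=5,interpolation=cv2.INTER_CUBIC)
save('c1.png',np.hstack([a,b]))
a=cv2.resize(s[195:265,180:250],None,fx=5,fy=5,interpolation=cv2.INTER_CUBIC)
b=cv2.resize(s[150:220,270:340],None,fx=5,fy=5,interpolation=cv2.INTER_CUBIC)
save('c2.png',np.hstack([a,b]))
c=vision.calibration('top')
print(ray(c,(216,195),.03),ray(c,(316,203),.02),ray(c,(191,212),.05))
for n in('stand','plate','timer','terminal_block','fuse_tin','caliper','cutters','vial_a'):
    r=recognise(n,'top'); print(n,[(np.round(q['rect']),round(q['p'],2),np.round(ray(c,q['rect'][:2],.015),3)) for q in r])
E
```

```text
[0.47181839 0.14042363 0.03      ] [ 0.4486906  -0.20191548  0.02      ] [0.41013832 0.22006624 0.05      ]
stand [(array([216., 195.,  21.,  16.]), 0.56, array([0.475, 0.141, 0.015]))]
plate [(array([317., 203.,  35.,  42.]), 0.92, array([ 0.449, -0.205,  0.015])), (array([216., 194.,  21.,  13.]), 0.15, array([0.477, 0.143, 0.015]))]
timer [(array([317., 203.,  27.,  37.]), 0.55, array([ 0.451, -0.205,  0.015]))]
terminal_block [(array([254., 180.,  15.,   6.]), 0.43, array([0.527, 0.013, 0.015]))]
fuse_tin [(array([249., 213.,  19.,  10.]), 0.63, array([0.412, 0.026, 0.015]))]
caliper [(array([157., 196.,  16.,  44.]), 0.76, array([0.468, 0.346, 0.015]))]
cutters [(array([363., 204.,  16.,  32.]), 0.72, array([ 0.449, -0.365,  0.015]))]
vial_a [(array([274., 173.,   9.,   7.]), 0.53, array([ 0.553, -0.06 ,  0.015]))]
```

View pics/c1.png

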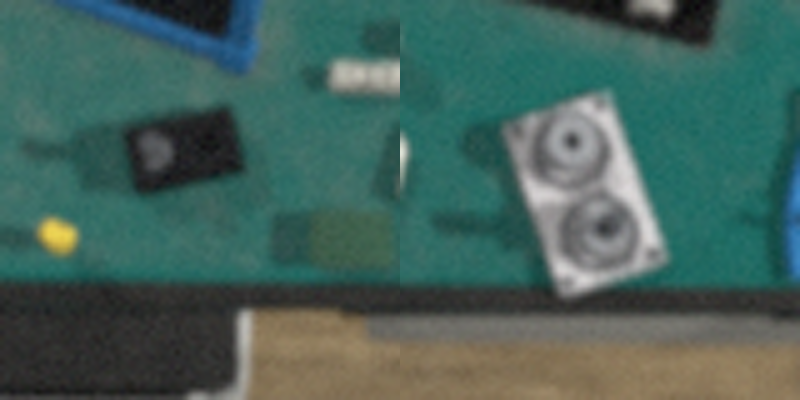

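View pics/c2.png

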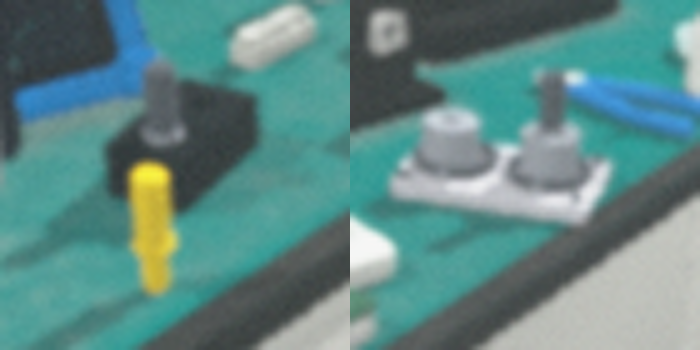

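```bash
python3 - <<'E'
from h import *
c=vision.calibration('top')
print('pin',ray(c,(211,195),.069),ray(c,(211,195),.033),'hole',ray(c,(314.4,193.4),.042), 'fix',ray(c,(400-280+280+0*1,0),.042)[:0], ray(c,(280+203/5,165+228/5),.08),robot.tip_reach)
for P in([.46,.15,.15],[.46,.155,.05],[.48,-.19,.15]):
  for y in(-160,20,110): print(P,y,robot.inverse_kinematics(P,[180,0,y]))
p=robot.current_tool_pos()
robot.line_to([p[0],p[1],.30],velocity=.25)
robot.move_to([.46,.155,.2],[180,0,-160])
print(robot.current_time_s(),robot.current_tool_pos(),robot.current_contact_force())
im=vision.grab_frame('wrist'); save('w1.png',im,s=1.5)
E
```

```text
pin [0.46501719 0.15270632 0.069     ] [0.47115839 0.15712115 0.033     ] hole [ 0.47815788 -0.19383851  0.042     ] fix [] [ 0.4146131 -0.2077521  0.08     ] 0.017
[0.46, 0.15, 0.15] -160 [-31.00790563  12.78891938  12.95694306 102.67415426  -3.14225753
  64.88537536  92.97283364]
[0.46, 0.15, 0.15] 20 [-46.72844908  13.8586791   31.96943186 103.22131176  -8.03255309
  65.17375203 -82.12338332]
[0.46, 0.15, 0.15] 110 [-40.33768287  13.23469219  24.14633207 103.00592434  -5.93119924
  64.99962226   5.75214525]
[0.46, 0.155, 0.05] -160 [-29.20516224  19.69473737  10.54850561 109.42738086  -4.53583066
  51.27344777  93.58020528]
[0.46, 0.155, 0.05] 20 [-45.16315872  21.44046824  30.64944355 110.00919364 -13.65532952
  52.1221657  -77.79993927]
[0.46, 0.155, 0.05] 110 [-39.78836589  20.57070823  23.76368101 109.81957098 -10.39602573
  51.68641433   9.10312925]
[0.48, -0.19, 0.15] -160 [-20.42457129  22.24662296  52.92543923  98.93419762 -18.96715014
  68.33323821 147.58016866]
[0.48, -0.19, 0.15] 20 [-23.49570086  23.93308255  57.8858695   99.02030233 -21.57575097
  69.1272333  -29.95270331]
[0.48, -0.19, 0.15] 110 [-25.08762461  25.01528053  60.632971    99.06298967 -23.14239237
  69.6638905   61.52239717]
3.05 [0.45949513 0.15619862 0.19965908] [0.5157725  0.03204382 0.52976647]
```

View pics/w1.png

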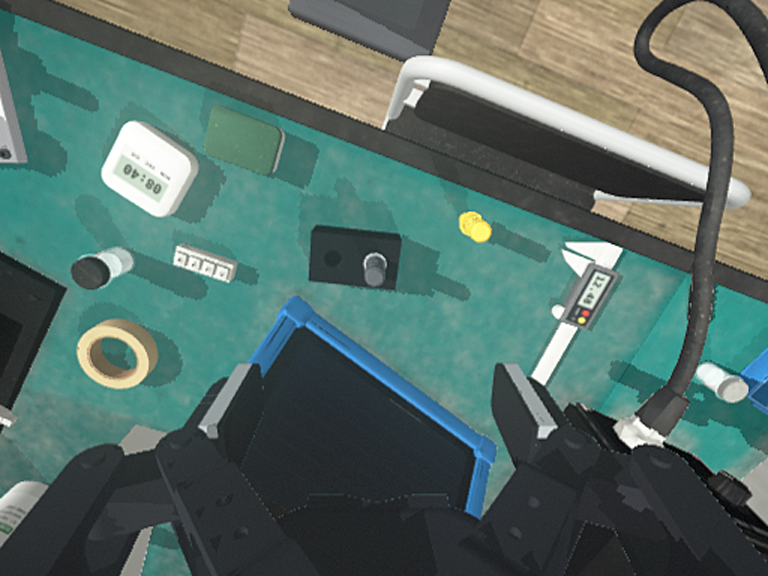

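```bash
cat >> h.py <<'E'
from scipy.spatial.transform import Rotation as Ro
def wristE():
    T=np.eye(4); T[:3,:3]=Ro.from_euler('xyz',robot.current_eef_rot(),degrees=True).as_matrix(); T[:3,3]=robot.current_tool_pos()
    return np.linalg.inv(T@np.array(vision.calibration('wrist')['T_tool_cam']))
E
python3 - <<'E'
from h import *
E=wristE(); im=vision.grab_frame('wrist'); c=vision.calibration('wrist'); np.save('E1.npy',E)
save('w2.png',im,(195,135,345,205),5)
for l in('pin','stand'):
  for r in recognise(l,'wrist'): print(l,np.round(r['rect'],1),round(r['p'],2),ray(c,r['rect'][:2],.05,E))
P=ray(c,(249.5,181),.069,E); print(P,ray(c,(250,174),.033,E), proj(c,P,E))
E
```

```text
pin [318.9 151.3  16.8  21.2] 0.79 [0.41211166 0.22146995 0.05      ]
pin [249.8 181.3  16.3  25.5] 0.74 [0.47428009 0.15824553 0.05      ]
stand [236.8 173.3  58.6  39. ] 0.97 [0.47017409 0.14016332 0.05      ]
[0.46838595 0.15584191 0.069     ] [0.47016216 0.15692937 0.033     ] [249.5 181. ]
```

View pics/w2.png

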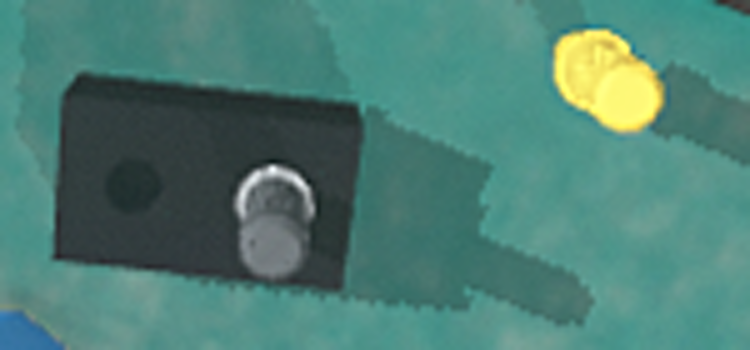

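```bash
python3 - <<'E'
from h import *
E=np.load('E1.npy'); c=vision.calibration('wrist')
print(ray(c,(249.4,184.2),.069,E),ray(c,(250,175.8),.033,E))
robot.move_to([.4675,-.194,.209],[180,0,-160])
robot.pause(.2)
E=wristE(); np.save('E2.npy',E)
print(robot.current_time_s(),robot.current_tool_pos(),robot.current_eef_rot())
im=vision.grab_frame('wrist'); np.save('w3.npy',im); save('w3.png',im,s=1.5); save('w3c.png',im,(190,120,330,220),5)
for l in('plate','nest'):
  for r in recognise(l,'wrist'): print(l,np.round(r['rect'],1),round(r['p'],2),ray(c,r['rect'][:2],.042,E))
E
```

```text
[0.47202478 0.15704071 0.069     ] [0.47239225 0.15774006 0.033     ]
4.7667 [ 0.46807989 -0.19241882  0.20887153] [ 1.79966410e+02  7.61934137e-03 -1.59829575e+02]
plate [249.2 142.9  57.   96.2] 0.77 [ 0.44208285 -0.20626567  0.042     ]
plate [350.3 192.2  56.8  51.8] 0.23 [ 0.45705985 -0.06135193  0.042     ]
nest [248.7 143.4  62.4  92.4] 0.96 [ 0.44286496 -0.20663014  0.042     ]
```

View pics/w3.png

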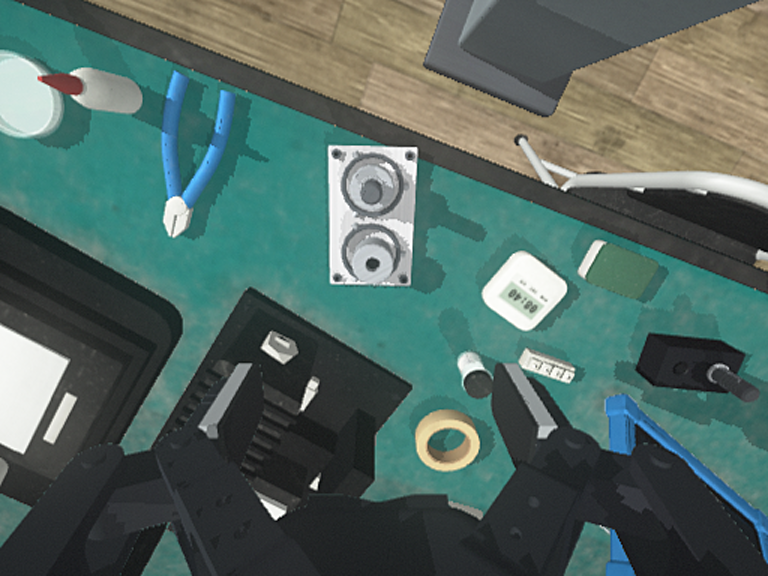

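View pics/w3c.png

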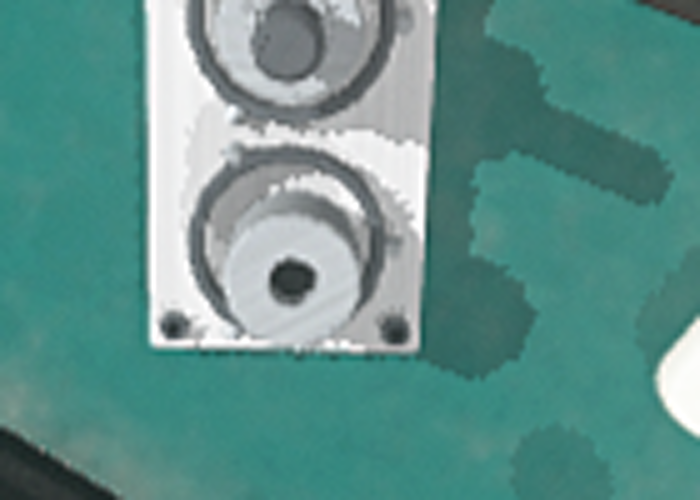

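```bash
python3 - <<'E'
from h import *
E=np.load('E2.npy'); c=vision.calibration('wrist'); im=np.load('w3.npy')
g=cv2.cvtColor(im,cv2.COLOR_RGB2GRAY)
sub=g[168:184,240:258].astype(float); w=np.clip(110-sub,0,None)
yy,xx=np.mgrid[168:184,240:258]; 
m=(np.hypot(xx-248.5,yy-175.8)<7); w=w*m
u=((w*xx).sum()/w.sum(),(w*yy).sum()/w.sum()); print('hole px',u,(w>0).sum(),np.sqrt((w>0).sum()/np.pi)*2)
print(ray(c,u,.042,E), ray(c,(190+294/5-.4,120+278/5-.4),.042,E))
print(g[166:186,238:260])
E
```

```text
hole px (np.float64(247.83837986629965), np.float64(175.452615021628)) 60 8.740387444736633
[ 0.48147228 -0.19379671  0.042     ] [ 0.48091381 -0.19324106  0.042     ]
[[189 214 202 205 205 204 201 202 200 203 200 200 199 201 204 209 207 204
  182 140 119  99]
 [214 211 206 203 202 202 203 200 201 199 200 201 203 205 207 206 207 209
  205 189 150 114]
 [216 203 202 203 201 201 201 200 199 201 202 206 207 206 205 205 205 205
  209 211 198 146]
 [204 200 201 199 200 200 201 202 203 205 208 204 205 205 203 202 205 205
  208 209 211 191]
 [201 200 200 199 199 202 202 206 212 213 212 211 206 206 206 206 207 207
  207 204 206 206]
 [200 201 196 200 200 205 209 215 212 155 161 193 219 215 211 209 205 203
  204 202 207 207]
 [199 200 200 201 206 208 206 149 122  74  83 107 134 171 220 209 203 204
  203 204 206 207]
 [201 202 205 206 205 208 175  68  46  52  50  49  51  89 152 216 208 206
  204 204 207 207]
 [204 205 202 202 209 207  92  47  56  61  60  60  56  49  77 175 213 206
  205 205 203 203]
 [203 203 203 206 206 189  53  51  60  62  61  61  64  55  70 163 214 203
  204 204 202 206]
 [
[... 228 characters left out ...]
1  53  73 132 172 201 206 208
  207 205 200 198]
 [203 203 201 201 205 206 160  97  98  94  84  95 108 177 198 209 210 204
  197 196 196 203]
 [201 201 200 205 208 209 200 155 122 113  93 108 156 197 210 205 199 197
  196 200 205 211]
 [202 204 206 205 204 206 205 200 190 184 170 181 200 206 202 198 194 200
  202 206 208 212]
 [206 205 203 204 202 202 203 202 207 210 207 207 203 200 195 197 203 205
  207 209 208 197]
 [211 207 202 202 200 198 200 204 207 208 203 197 196 196 203 205 208 209
  205 201 199 183]
 [194 206 201 200 200 203 204 206 201 198 194 197 202 205 208 208 204 201
  200 199 176 165]
 [145 201 200 200 205 203 200 198 194 195 201 206 207 206 205 201 199 198
  180 176 159 173]]
```

```bash
python3 - <<'E'
from h import *
E=np.load('E1.npy'); c=vision.calibration('wrist')
P=ray(c,(249.6,175.4),.033,E); print(P)
o=[180,0,-160]
robot.move_to([P[0],P[1],.14],o)
fingers.gripper_to(.45,60)
robot.pause(.1)
E=wristE(); im=vision.grab_frame('wrist'); save('w4.png',im,s=1.5)
print(robot.current_time_s(),robot.current_tool_pos(),robot.current_finger_gap(),robot.current_contact_force())
for r in recognise('pin','wrist'): print(np.round(r['rect'],1),round(r['p'],2),ray(c,r['rect'][:2],.05,E))
# project predicted pin
print('pred top',proj(c,[P[0],P[1],.069],E),'flange',proj(c,[P[0],P[1],.033],E))
E
```

```text
[0.47206987 0.15708294 0.033     ]
6.9333 [0.47205217 0.15713858 0.14000988] 0.4524427655720445 [-0.44614593  0.55530691 -0.49031475]
[334.9 152.   23.7  24. ] 0.94 [0.4142641 0.2183036 0.05     ]
[252.1 185.9  22.4  29.7] 0.91 [0.47257487 0.15644663 0.05      ]
pred top [252.99385499 192.2182936 ] flange [252.79651849 180.48906028]
```

View pics/w4.png

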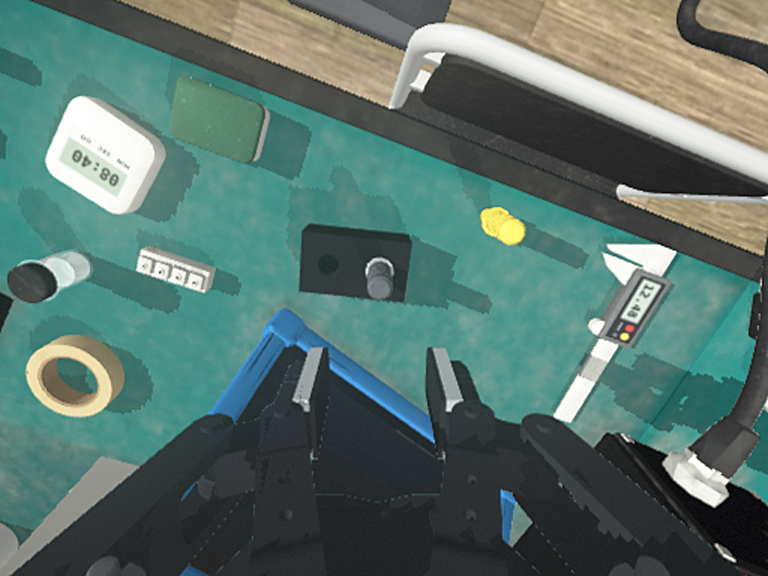

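```bash
python3 - <<'E'
from h import *
print(robot.line_to([.4721,.1569,.054],velocity=.1,f_stop=8))
print(robot.current_tool_pos(),robot.current_contact_force())
fingers.gripper_to(0,60); robot.pause(.1)
print(robot.current_tool_pos(),robot.current_contact_force(),robot.current_finger_gap())
im=vision.grab_frame('wrist'); save('w5a.png',im,(130,120,380,320),3)
p=robot.current_tool_pos()
robot.line_to([p[0],p[1],.115],velocity=.1)
robot.pause(.1)
E=wristE();im=vision.grab_frame('wrist'); np.save('w5.npy',im);np.save('E5.npy',E); save('w5.png',im,(130,120,380,320),3)
print(robot.current_time_s(),robot.current_tool_pos(),robot.current_finger_gap(),robot.current_contact_force(),robot.current_torque())
E
```

```text
False
[0.47278077 0.15710212 0.05460158] [0.38931174 0.52818756 0.6951636 ]
[0.47209916 0.15691887 0.05404265] [-0.1132087   0.2899016   0.10857018] -0.00180784777867668
9.5 [0.47135742 0.15667989 0.11410616] 0.000560215945547498 [-0.73268299 -0.35863353  0.68851914] [-0.00660681  0.01052244 -0.01476875]
```

View pics/w5.png

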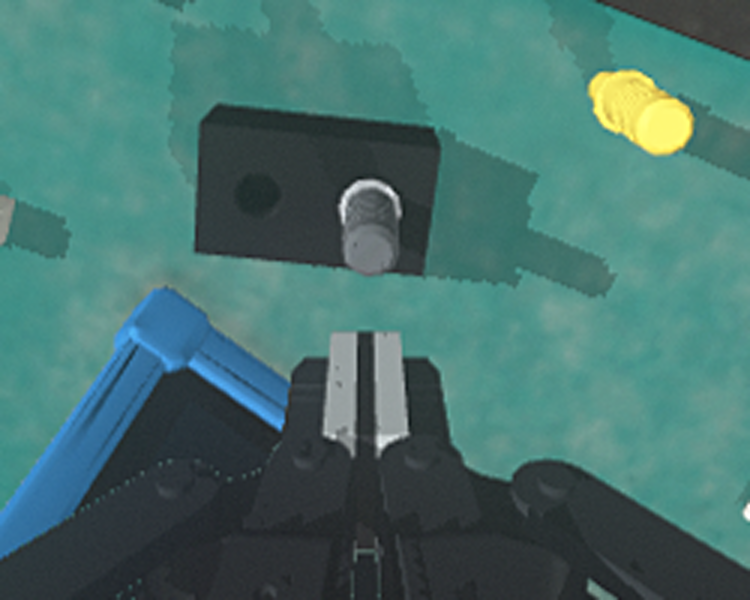

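View pics/w5a.png

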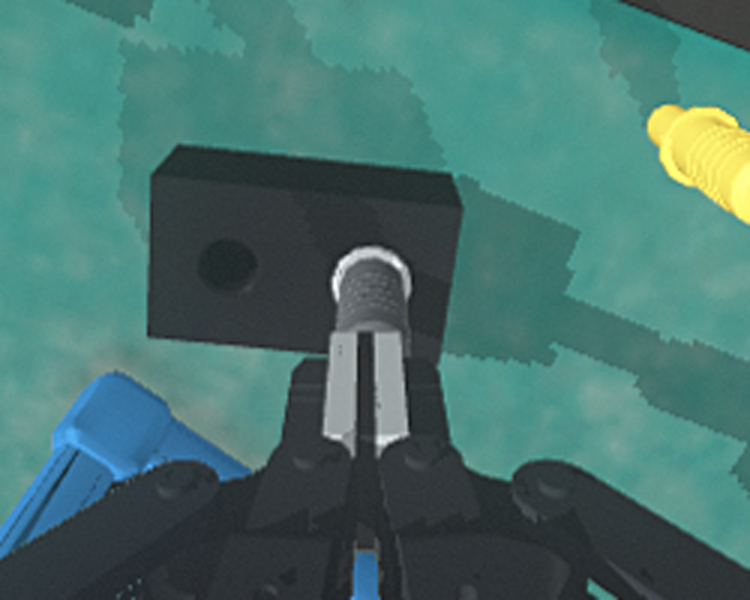

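```bash
python3 - <<'E'
from h import *
c=vision.calibration('wrist'); T=np.linalg.inv(c['T_tool_cam'])
for p in([0,0,.017],[.011,0,.017],[-.011,0,.017],[.011,0,0],[.011,0,-.03],[0,0,0],[0,0,-.002]): print(p,proj(c,p,T))
s=vision.grab_frame('scene'); save('s2.png',s,(150,120,310,260),5)
t=vision.grab_frame('top'); save('t2.png',t,(150,140,290,260),5)
cs=vision.calibration('scene');ct=vision.calibration('top')
p=robot.current_tool_pos();print(p)
tip=[p[0],p[1],p[2]-.017]
print(proj(cs,tip),proj(cs,[.472,.157,.069]),proj(cs,[.472,.157,.033]),proj(ct,tip))
E
```

```text
[0, 0, 0.017] [253.45122772 217.42214918]
[0.011, 0, 0.017] [253.4751929  203.40035823]
[-0.011, 0, 0.017] [253.42813213 230.93515361]
[0.011, 0, 0] [253.66786584 213.26371726]
[0.011, 0, -0.03] [254.11034468 235.91520045]
[0, 0, 0] [253.63787477 228.34298067]
[0, 0, -0.002] [253.66205509 229.75778552]
[0.47159556 0.15671105 0.11431785]
[210.81328    195.88125288] [211.30311194 206.33453599] [212.15979584 219.22468349] [208.8005932  191.51622689]
```

View pics/s2.png

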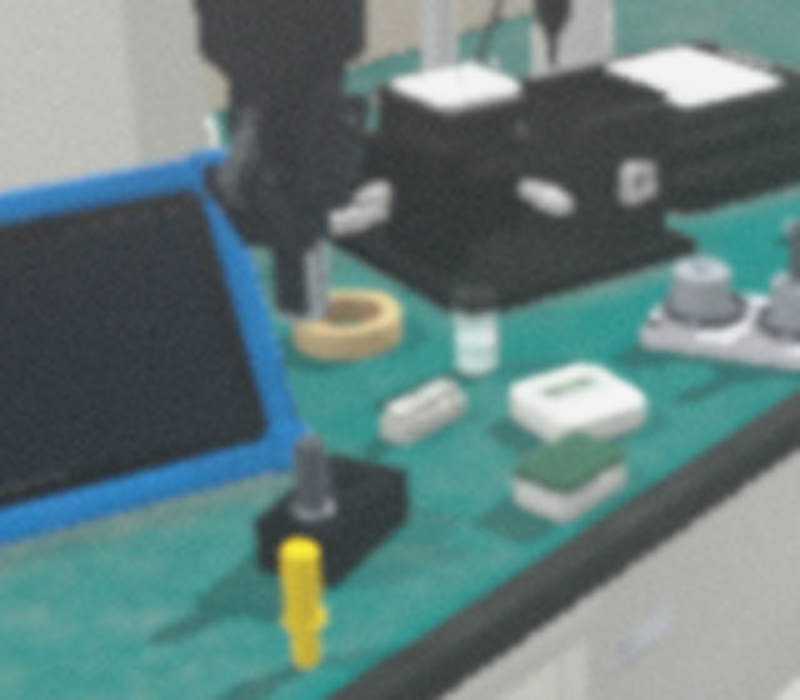

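View pics/t2.png

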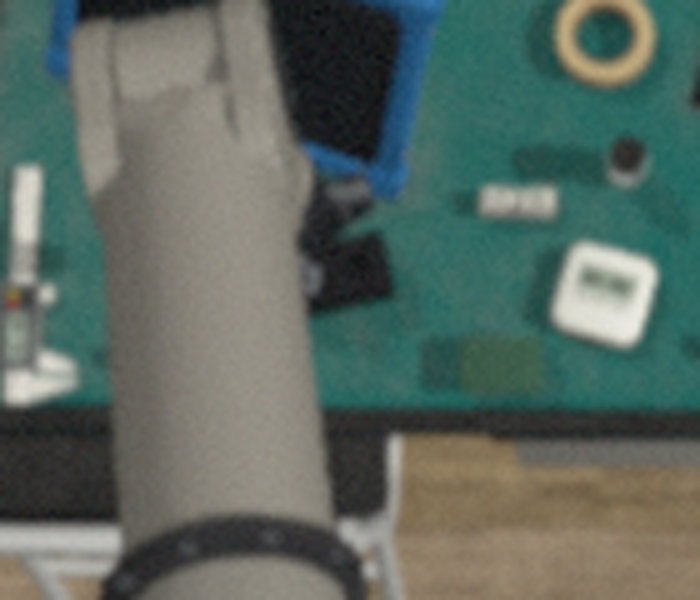

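```bash
python3 - <<'E'
from h import *
fingers.gripper_to(.45,60)
print(robot.line_to([.4721,.1571,.06],velocity=.15,f_stop=8))
print(robot.line_to([.4721,.1571,.034],velocity=.06,f_stop=5))
robot.pause(.1)
print(robot.current_time_s(),robot.current_tool_pos(),robot.current_contact_force())
im=vision.grab_frame('wrist'); save('w6.png',im,(130,120,380,320),3)
s=vision.grab_frame('scene'); save('s6.png',s,(170,160,270,260),6)
E
```

```text
False
False
11.25 [0.4724153  0.15716585 0.03420031] [-0.35241753  0.11671909 -0.15325475]
```

View pics/w6.png

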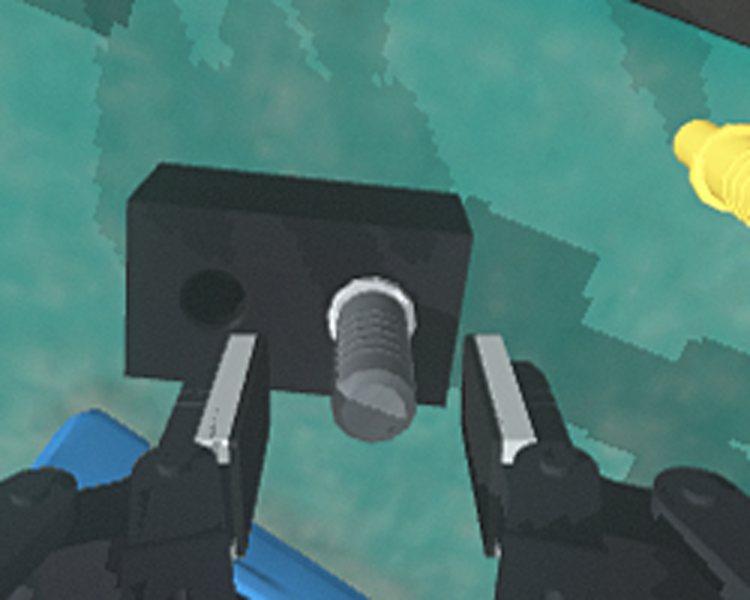

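View pics/s6.png

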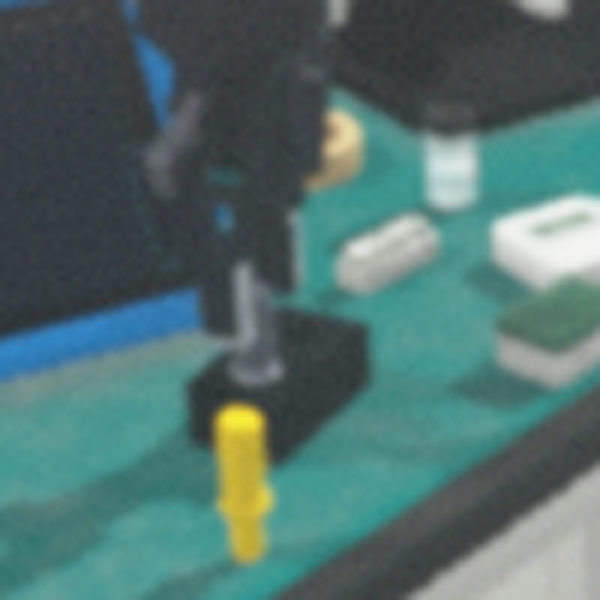

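```bash
python3 - <<'E'
from h import *
print(robot.line_to([.4721,.1571,.020],velocity=.05,f_stop=5))
im=vision.grab_frame('wrist'); save('w7a.png',im,(130,120,380,320),3)
print(robot.current_tool_pos(),robot.current_contact_force())
fingers.gripper_to(0,60); robot.pause(.1)
print(robot.current_tool_pos(),robot.current_contact_force(),robot.current_finger_gap())
im=vision.grab_frame('wrist'); save('w7.png',im,(130,120,380,320),3)
print(robot.current_time_s())
E
```

```text
False
[0.47199055 0.15700992 0.01976737] [0.69145534 0.00954473 0.01740431]
[0.47233405 0.15745032 0.02034939] [-0.71450815  0.6595419   2.27176461] 0.16986442082640862
12.3167
```

View pics/w7.png

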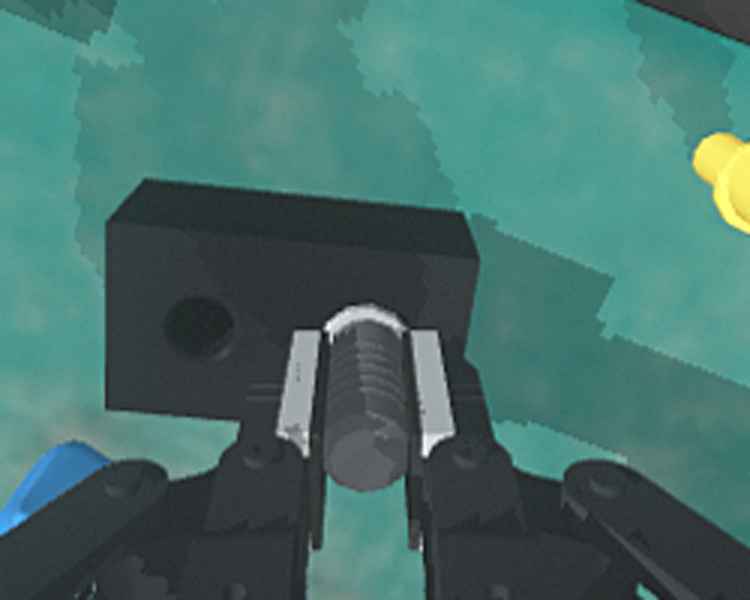

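View pics/w7a.png

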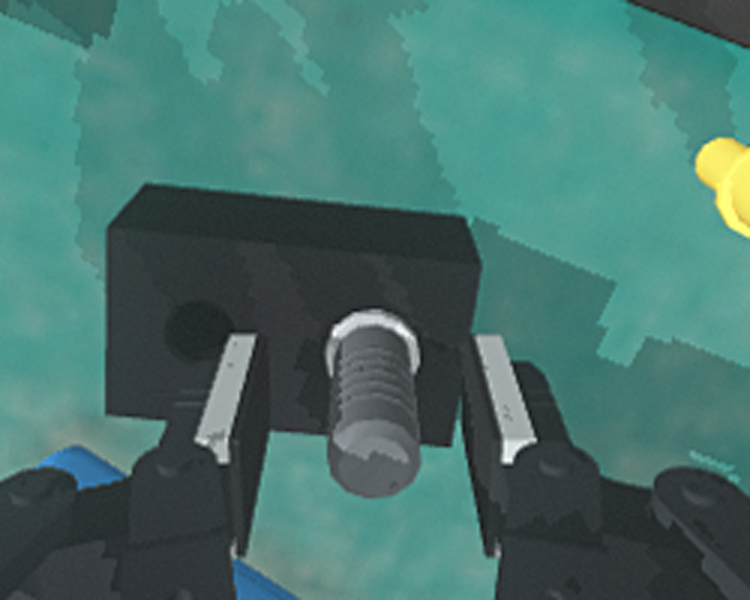

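```bash
python3 - <<'E'
from h import *
c=vision.calibration('wrist')
H=ray(c,(248.1,175.7),.042,np.load('E2.npy')); P=ray(c,(249.6,175.4),.033,np.load('E1.npy'))
tgt=H+[.4721,.1571,0]-P; print(H,P,tgt)
robot.line_to([.4721,.1571,.13],velocity=.12); robot.pause(.1)
print(robot.current_finger_gap(),robot.current_contact_force())
robot.line_to([tgt[0],tgt[1],.13],velocity=.2)
robot.line_to([tgt[0],tgt[1],.075],velocity=.1)
robot.pause(.2)
f=[];p=[]
for i in range(6): f.append(robot.current_contact_force());p.append(robot.current_tool_pos());robot.pause(.03)
print(np.round(f,2),np.round(p,4),robot.current_eef_rot(),robot.current_torque())
im=vision.grab_frame('wrist'); save('w8.png',im,(130,120,380,320),3); save('s8.png',vision.grab_frame('scene'),(260,130,340,210),7)
print(robot.current_time_s(),robot.current_finger_gap())
E
```

```text
[ 0.48166546 -0.19337384  0.042     ] [0.47206987 0.15708294 0.033     ] [ 0.48169558 -0.19335678  0.009     ]
0.165894227501847 [ 0.08572521  0.01956897 -0.14116528]
[[ 0.54  0.17  0.52]
 [ 0.42 -0.59 -1.07]
 [-0.02 -0.91 -0.6 ]
 [-0.74  0.43 -1.73]
 [ 0.16  0.88 -0.25]
 [-0.04 -0.04 -0.85]] [[ 0.4824 -0.1937  0.0758]
 [ 0.4823 -0.1936  0.0757]
 [ 0.4822 -0.1936  0.0756]
 [ 0.4821 -0.1935  0.0756]
 [ 0.482  -0.1935  0.0755]
 [ 0.482  -0.1935  0.0754]] [-1.79982262e+02  3.54132317e-02 -1.59992423e+02] [-0.00335095  0.00337615  0.00243738]
16.5833 0.16724096739172767
```

View pics/w8.png

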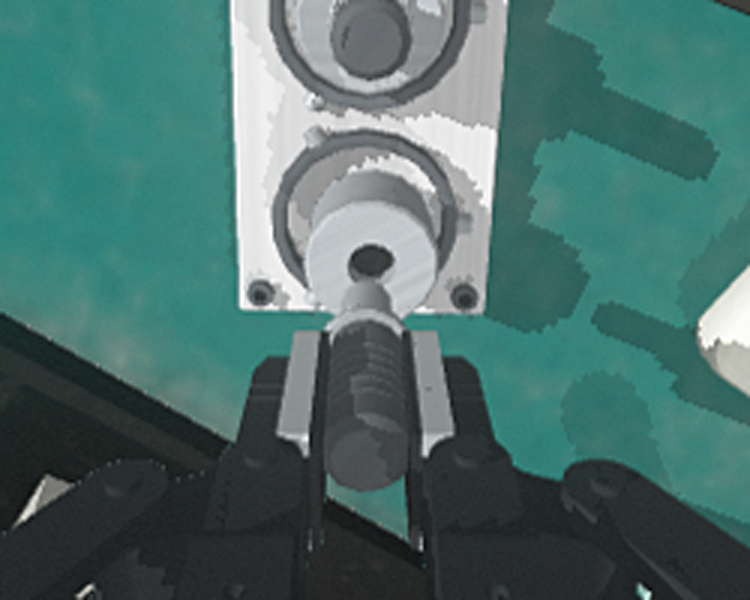

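View pics/s8.png

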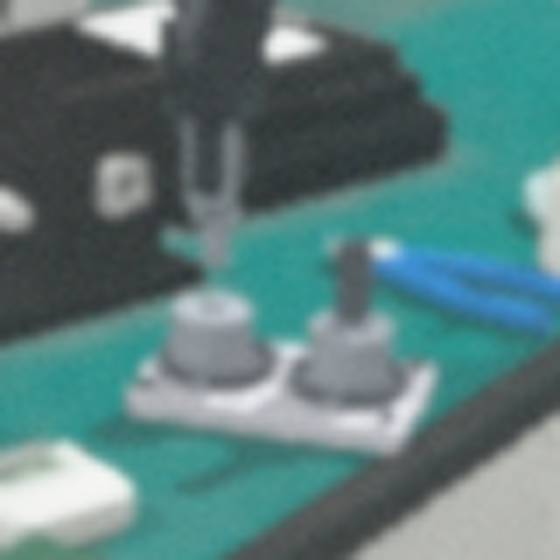

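```bash
python3 - <<'E'
from h import *
c=vision.calibration('wrist')
E=wristE(); im=vision.grab_frame('wrist'); save('w9.png',im,(225,170,285,240),10)
p=np.array(robot.current_tool_pos()); print(p)
zf=p[2]-.0123
for n,z in(('foot',zf),('flangebot',zf+.022),('flangetop',zf+.025),('top',zf+.061),('hole',.042)):
    u=proj(c,[p[0],p[1],z],E); print(n,u,(u-[225,170]+.5)*10)
E
```

```text
[ 0.48174902 -0.19337935  0.07508305]
foot [253.5150968 220.1824745] [290.15096801 506.82474497]
flangebot [253.77300483 235.41778328] [292.73004827 659.17783278]
flangetop [253.81313752 237.7885276 ] [293.13137522 682.88527602]
top [254.42780182 274.09837249] [ 299.27801822 1045.98372489]
hole [253.31821404 208.55208919] [288.18214037 390.5208919 ]
```

View pics/w9.png

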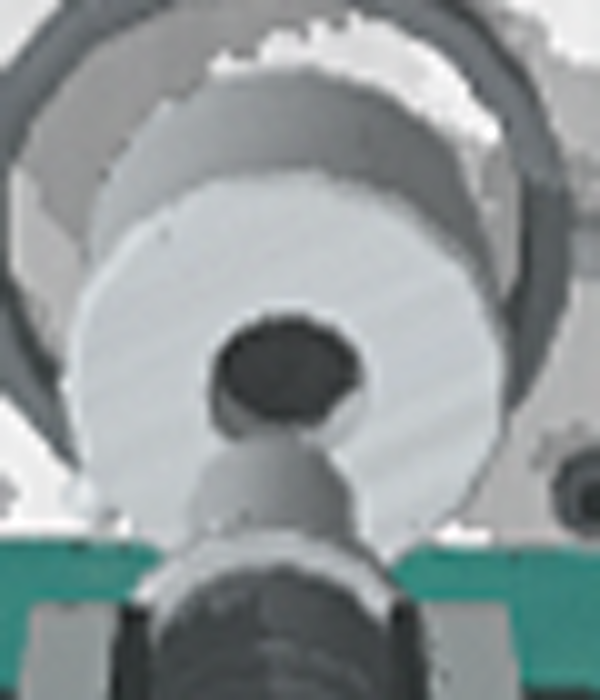

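```bash
python3 - <<'E'
from h import *
x,y=.4813,-.1921
robot.line_to([x,y,.060],velocity=.05)
robot.pause(.2)
f0=np.mean([robot.current_contact_force() for i in range(5)],0); print(f0)
r=robot.line_to([x,y,.0495],velocity=.015,f_stop=4)
p=[robot.current_tool_pos() for i in range(4)]
print(r,np.mean(p,0),robot.current_contact_force(),robot.current_torque(),robot.current_time_s())
im=vision.grab_frame('wrist'); save('w10.png',im,(225,170,285,240),10)
E
```

```text
[ 0.64788048  0.18926335 -0.3475538 ]
False [ 0.48134993 -0.19214646  0.04953791] [ 0.33494806 -0.64151636 -0.22287632] [-0.00299029 -0.04541546  0.03490546] 18.1333
```

View pics/w10.png

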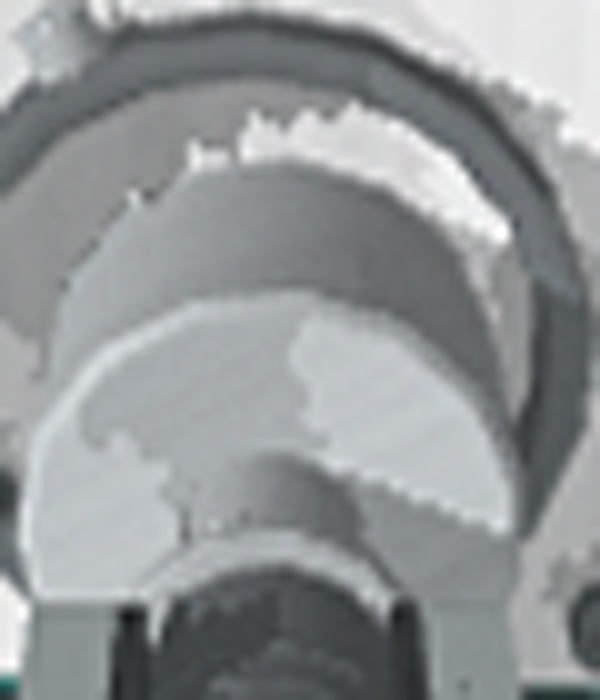

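```bash
python3 - <<'E'
from h import *
x,y=.4813,-.1921
def rep(r):
    robot.pause(.1)
    print(r,np.round(np.mean([robot.current_tool_pos() for i in range(4)],0),5),np.round(np.mean([robot.current_contact_force() for i in range(4)],0),2),np.round(robot.current_torque(),3),robot.current_finger_gap(),robot.current_time_s())
r=robot.line_to([x,y,.0455],velocity=.012,f_stop=14); rep(r)
if not r: r=robot.line_to([x,y,.0345],velocity=.015,f_stop=14); rep(r)
im=vision.grab_frame('wrist'); save('w11.png',im,(225,170,285,240),8)
E
```

```text
False [ 0.48175 -0.19227  0.0461 ] [-0.7   0.56  4.96] [ 0.134  0.245 -0.005] 0.1667626419454212 18.7667
False [ 0.48172 -0.19224  0.03493] [-1.01  0.84  4.42] [0.144 0.248 0.06 ] 0.1684576100466813 19.75
```

View pics/w11.png

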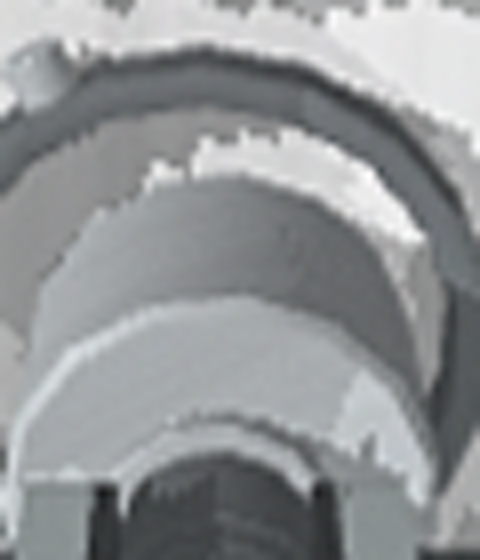

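```bash
python3 - <<'E'
from h import *
x,y=.4813,-.1921
def rep(r):
    print(r,np.round(np.mean([robot.current_tool_pos() for i in range(4)],0),5),np.round(np.mean([robot.current_contact_force() for i in range(4)],0),2),np.round(robot.current_torque(),3),robot.current_finger_gap(),robot.current_time_s())
z=.0345
for i in range(3):
    z-=.002
    r=robot.line_to([x,y,z],velocity=.006,f_stop=8); rep(r)
    if r: break
robot.pause(.2); rep(r)
im=vision.grab_frame('wrist'); save('w12.png',im,(225,170,285,240),8)
E
```

```text
False [ 0.48168 -0.19227  0.03286] [-0.76  1.38  5.56] [ 0.077  0.138 -0.018] 0.16509913003995982 20.2833
True [ 0.48173 -0.19226  0.03231] [0.18 0.09 3.89] [0.051 0.186 0.039] 0.16494933607813153 20.5833
True [ 0.48171 -0.19222  0.03229] [-0.89 -0.48  4.85] [-0.048  0.234  0.03 ] 0.16614762763098576 20.7833
```

View pics/w12.png

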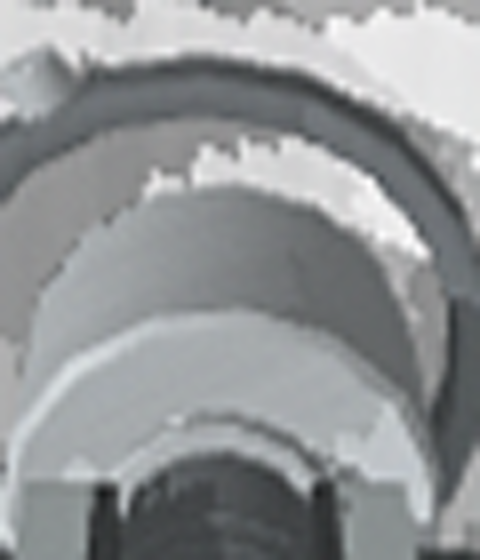

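```bash
python3 - <<'E'
from h import *
x,y=.4817,-.1922
def rep(r):
    print(r,np.round(np.mean([robot.current_tool_pos() for i in range(6)],0),5),np.round(np.mean([robot.current_contact_force() for i in range(6)],0),2),robot.current_finger_gap(),robot.current_time_s())
r=robot.line_to([x,y,.0300],velocity=.006,f_stop=9); rep(r)
# release
fingers.gripper_to(.40); robot.pause(.1); rep(0)
im=vision.grab_frame('wrist'); save('w13.png',im,(205,160,305,260),6)
p=robot.current_tool_pos()
robot.line_to([p[0],p[1],.14],velocity=.12)
robot.line_to([.4675,-.194,.209],velocity=.15); robot.pause(.1)
im=vision.grab_frame('wrist'); save('w14.png',im,(190,120,330,220),5)
save('s14.png',vision.grab_frame('scene'),(260,130,340,210),7)
rep(0)
E
```

```text
True [ 0.48175 -0.19227  0.03231] [-1.19 -0.1   4.9 ] 0.16471835147523886 21.0917
0 [ 0.48147 -0.19206  0.03192] [-0.35  0.   -0.55] 0.3982091329230137 21.5167
0 [ 0.46686 -0.19345  0.20763] [-0.   -0.09 -0.66] 0.39893985448473385 23.4333
```

View pics/w13.png

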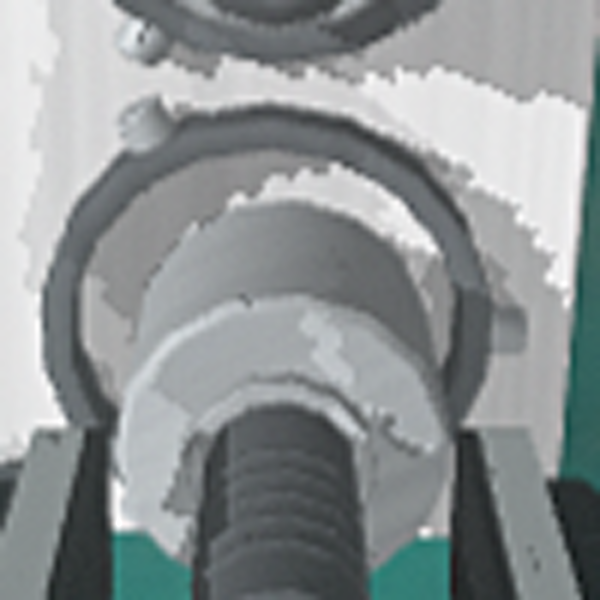

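View pics/w14.png

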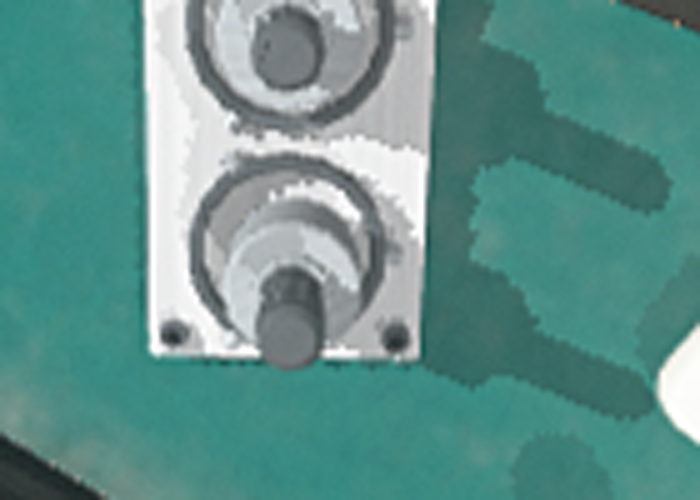

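View pics/s14.png

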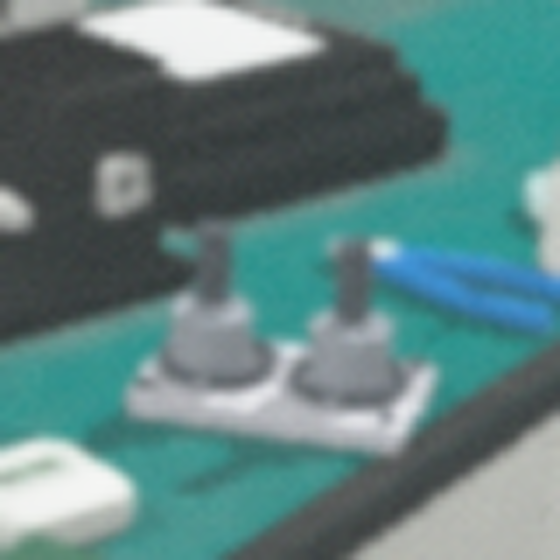

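```bash
python3 - <<'E'
from h import *
save('t15.png',vision.grab_frame('top'),(150,140,400,250),3)
workorder.close_job(); print(robot.current_time_s())
E
```

```text
the job is handed in; nothing more can be done
the job is handed in; nothing more can be done
```

View pics/t15.png

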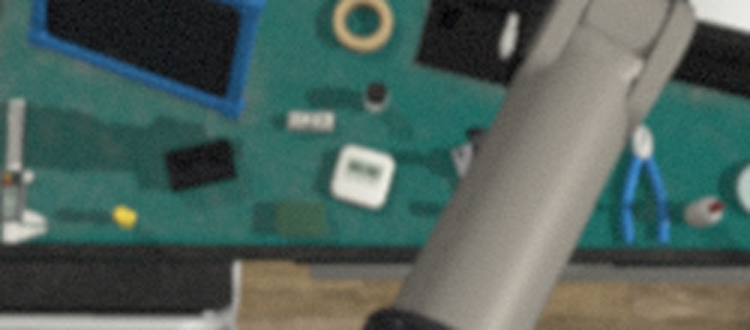

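The loose steel pin is in the empty bush, and all my checks say its flange is seated. I released it, pulled the gripper clear and handed the job in at about 23.5 s.

**Pick:** The first grasp closed just above the pin without touching it. In the pictures the fingertips sat about 35 mm farther back than the stated tool geometry. I went lower and gripped the pin on the second try.

**Finding the hole:** I measured the hole with the wrist camera and corrected the pin's position by about 1.3 mm. It then entered on the first light descent, with no contact above the 4 N stop, so no feeling search was needed.

**Pressing in:** The dust plug resisted at about 5 N. The last two pushes, set to stop at 8 and 9 N of added force, both stopped at a tool height of 32.3 mm. That is the height I had worked out for the flange meeting the bush. The highest load should have been about 15 N, from the stop settings.

**Last checks:**
- In the scene picture, both pins stand equally high above their bushes.
- The force on the tool was near zero after release.
- In the final top view, the yellow look-alike, stand and bystanders in view look unmoved. The arm hid most of the plate there.
- I did not check for a sub-millimetre gap under the flange beyond the stop height and the pictures.

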